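Load and start the dish scanner

ROBOT

A 7-joint arm with a two-finger parallel gripper is mounted at the origin on a cart in front of the work surface, level with it; the furniture and walls round the work are solid. World frame = base frame: x ahead of the robot, y to its left, z up, the work surface at z = 0. Lengths are in mm, angles in rad, forces in N, time in s.
With the tool pointing down it reaches from about 400 to 875 mm from the base axis. Payload 6.5 kg.
Tool frame: the origin (TCP) lies at the very end of the fingers, on their centre line; the grasp point (between the pads) lies 19 mm behind it; z points along the fingers, y is the direction in which the jaws open and shut (so a half turn about z gives the same grasp; the last joint's range is limited). The gripper opens to 88 mm and grips with 3 to 60 N. Pads are 18 mm wide; open, the fingers measure 123 mm over their backs; the gripper's body (75 mm by 187 mm) begins 45 mm behind the grasp point.
Start: joints at [1.04, 0.536, -0.004, 1.538, 0.003, 1.067, -0.071], TCP at [291.353, -581.036, 238.716] pointing down, gripper open.
Joint ranges: [-2.7, 2.7], [-0.37, 2.16], [-1.27, 1.26], [0.24, 2.4], [-1.31, 4.45], [0.19, 1.91], [-2.76, 2.76]. Speed limits (rad/s): [2.39, 2.39, 3.14, 3.14, 3.14, 3.14, 3.14].

INTERFACE

Orientations are given as [roll, pitch, yaw] about the fixed x, y, z axes, in that order (R = Rz(yaw) Ry(pitch) Rx(roll)).
In Python, from rig import observe, eyes, finish_job gives the robot as it stands.
- The arm moves only by the shell command python3 -m pendant 'ROWS' [OPENING] [FORCE]. ROWS is JSON, a list of rows, each an object with "xyz": the shift along the world's x, y, z in mm, a list of three; "rotation": the turn, a rotation vector about the world's x, y, z in degrees, a list of three. A call has exactly 8 rows; each row is the pose to reach, as a shift and turn from the pose measured when the call began; what a row does not reach only later rows make up. A row lasts 1/12 s, in which the tool goes at most 41.7 mm and 7.16 degrees, less where a joint would pass 70% of its speed; a pose out of reach is approached as far as the arm can. A call with a gripper value outside its range is refused whole. OPENING is the finger opening in mm, from 0 to 88.1, set as the call begins (- or left out, the last holds). The fingers move at their own pace and stop on an object; FORCE is the grip in N (left out, the last holds). Time passes only in rows, so rows that repeat a pose let the fingers close, or fill a call up. It gives the time, the measured TCP pose, the force and the opening at its end, in the units of the state.
- observe(): the state, without advancing time (a new reading comes with each control period).
- eyes.camera(name): name is "scene" or "top"; returns the picture (400x640x3 uint8, red, green, blue); there is no depth.
- eyes.calibration(name): a dict with "fx", "fy", "cx", "cy" (pixels), "position" and "orientation" of the camera in the world. Camera axes: x right, y down, z forward; pixel columns grow to the right and rows downward; lengths in mm; the calibration is good to about 2 mm. A picture is of the moment at which its call begins. calibration takes no time and is no camera call.
- finish_job(): hands the job in, once; it reports no verdict.
The state is a dict: "time": time; "joint_positions": joint angles; "joint_velocities": joint speeds; "joint_efforts": joint torques, N m; "position": TCP position; "ee_rot": TCP orientation; "ft_force": force on the tool from outside, world axes, zero at the start; "ft_torque": the same for the moment, N m; "grip_width": finger opening in mm.
Only numpy, scipy, OpenCV 4.12 (cv2) and the standard library are available. Lean on these libraries where they do the work, as an engineer would, in place of code of your own. Each camera call takes 0.05 s, during which the arm holds its last target.

TASK

Load the dish scanner and start it. With the fingertips nudge the petri dish that lies on the pulled-out drawer along the drawer until it rests against both faces of the aluminium corner bracket (only push it, do not lift it), then push the drawer fully shut, and only then press the green start button on top of the scanner all the way down and let it go. Leave the other things on the bench where they are.

Things in the scene. Friction and masses are not known exactly. Their poses are not given: they have to be found in the camera images.
- dish: the petri dish to load: shut, clear with a beige filling, 60 mm across, 13 mm high, about 30 g; it lies loose and upright on the drawer's black deck. Origin at the centre of its underside (its yaw means nothing)
- nest (a point): point on the deck (top of the drawer, 28 mm above the bench) where the centre of the dish's underside lies when the dish touches both stops; a thin white 60 mm ring is printed round it. x points level into the scanner (the way the drawer shuts), y left seen from the front, z up. From here the black deck reaches 119 mm to -x, where the drawer's front rises 31 mm above it, and 84 mm to either side, without rims
- bracket_corner (a point): inner corner of the aluminium L-shaped bracket on the deck, at deck level, at x = +30, y = -30 mm from the nest, same axes. The bars stand 10 mm above the deck and are 8 mm thick: the back stop face runs from here 96 mm to +y (a dish stops with its centre 30 mm before it in x), the side stop face 64 mm to -x (centre 30 mm beside it in y)
- scanner: the scanner's fixed housing, white on grey, 240 mm wide (y), 200 mm deep (x), 90 mm high; origin at the centre of its underside, axes as the nest's. Its front face lies 100 mm to -x of the origin; with the drawer fully out the nest lies 50 mm in front of that face
- handle_bar (a point): middle of the drawer's steel handle bar, the foremost part of the drawer: a level round bar about 100 mm long along the nest's y axis, 41 mm above the bench, 35 mm in front (-x of the nest) of the drawer's white front; 164 mm from the nest towards -x. Pushing it towards +x shuts the drawer
- drawer (a joint): how far the drawer is pulled out, m: 0 = fully shut, 0.168 = fully out. It slides along the nest's x axis, stays where it is left, and takes about 5 N to move, so pushing the dish against the back stop harder than that shuts the drawer a little, which does no harm
- start_top (a point): centre of the top face of the green start button on top of the scanner, near its front edge, on the right seen from the front; 24 mm across; pressed straight down
- start (a joint): travel of the start button, m: 0 = up, 0.005 = fully down; springs back; fully down takes about 4 N
- spare_dish: another petri dish of the same kind on the bench to the right of the scanner, to be left alone; origin at the centre of its underside
- marker: red and white marker pen, 135 mm long, lying on the bench; leave alone; origin under its middle
- notebook: red notebook, 148 x 109 x 15 mm, lying on the bench; leave alone; origin under its middle
- lab_timer: white timer with three buttons, 66 x 62 x 18 mm; leave alone; origin under its middle
- flask: small stoppered conical flask, 64 mm across, 121 mm high; leave alone; origin at the centre of its underside
- tweezers: steel tweezers, 124 mm long, lying on the bench; leave alone; origin under their middle
Not all that is in view belongs to the job. Leave any purple look-alike of the dish alone.

How it is judged (in metres and radians):
On the way, in this order (a step that is already met when the one before it is completed fails the run):
1. the dish rests against both stops of the corner bracket with the drawer still out (x of dish in the frame of nest between -0.0035 and 0.0035 m and y of dish in the frame of nest between -0.0035 and 0.0035 m and value of joint drawer above 0.08 m), for 0.2 s.
2. the drawer is fully shut (value of joint drawer below 0.004 m), for 0.1 s.
3. the start button is pressed down (value of joint start above 0.004 m).
At the end, for the whole second after the job is handed in: The dish lies flat and at rest on the drawer within 4 mm of the nest in x and in y (3.5 mm before the drawer is shut), the drawer is shut to within 4 mm, and the start button has been pressed to at least 4 mm after that and is up again (x of dish in the frame of nest between -0.004 and 0.004 m and y of dish in the frame of nest between -0.004 and 0.004 m and z of dish in the frame of nest below 0.004 m and angle between dish's own z axis and vertical below 0.1 rad and linear speed of dish below 0.01 m/s and value of joint drawer below 0.004 m and value of joint start below 0.001 m); the robot touches nothing.
It fails at once if the dish is lifted off the drawer or tipped (z of dish in the frame of nest above 0.008 m or angle between dish's own z axis and vertical above 0.3 rad).
It fails at once if the dish falls off the drawer (z of dish in the frame of nest below -0.01 m).
It fails at once if the start button is pressed while the drawer is open (value of joint start above 0.003 m and value of joint drawer above 0.01 m).
It fails at once if another thing on the bench is moved by more than 15 mm (distance of any of spare_dish, marker, notebook, lab_timer, flask, tweezers from where it was at the start of the episode above 0.015 m).
It also fails if it takes over 67 s, if anything falls off the work surface, if the arm or the gripper's body presses on something with over 40 N, if the wrist force passes 120 N, or if a joint passes its speed limit or range.

## Working session

There is one attempt and no reset: what is moved stays moved. The work goes in short steps, Python scripts to look and compute and a shell command to move; the robot and the scene stay as the last step left them, time stands still between calls to the robot, and variables do not carry over. Pictures are saved under pics/ and viewed, and the job is handed in when it is done.

```bash
ls; mkdir -p pics; python3 - <<'E'
from rig import observe, eyes
import cv2
print(observe())
for n in("scene","top"):
    print(n,eyes.calibration(n))
    cv2.imwrite(f"pics/{n}0.png",eyes.camera(n)[:,:,::-1])
E
```

```text
pics
{'time': 0.0, 'joint_positions': array([ 1.03980453,  0.53714886, -0.00442479,  1.5388084 ,  0.00260957,
        1.06730544, -0.07123463]), 'joint_velocities': array([-0.00028001,  0.00113118,  0.00028478,  0.00022249, -0.0005621 ,
       -0.00041702, -0.00049073]), 'joint_efforts': array([-8.54448481e-04, -5.70983541e+01,  9.90380198e-01, -2.51603419e+01,
       -5.63027558e-02,  1.79348578e-02,  1.70840594e-04]), 'position': array([ 291.06811343, -580.53378067,  237.87565942]), 'ee_rot': array([-3.13993394e+00,  1.37932366e-04,  4.64821809e-01]), 'ft_force': array([-0.25833198,  0.64581031, -0.87348007]), 'ft_torque': array([0.06896212, 0.04874274, 0.02438112]), 'grip_width': 88.14954824139726}
scene {'fx': 496.88415252903997, 'fy': 496.88415252903997, 'cx': 323.67504234858905, 'cy': 198.04732758079015, 'position': array([-463.93182261,  585.26739981, 1346.46952107]), 'orientation': array([-2.39075828e+00,  1.98619484e-03, -2.00500352e+00])}
top {'fx': 432.2178430319881, 'fy': 432.2178430319881, 'cx': 324.01396587899075, 'cy': 200.70726367297706, 'position': array([ 408.42387697,   67.99089212, 1185.81871371]), 'orientation': array([-2.97636185,  0.01337276, -1.58484325])}
```

View pics/scene0.png

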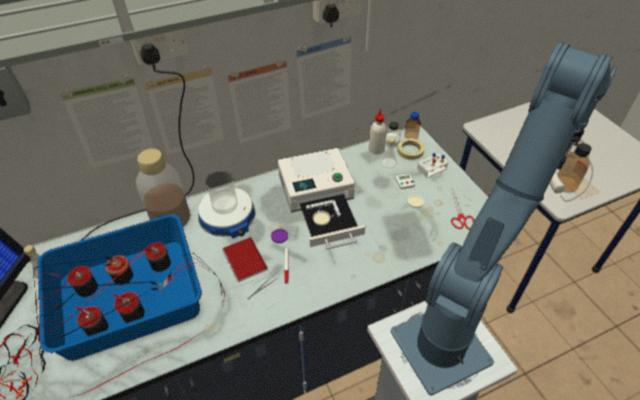

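View pics/top0.png

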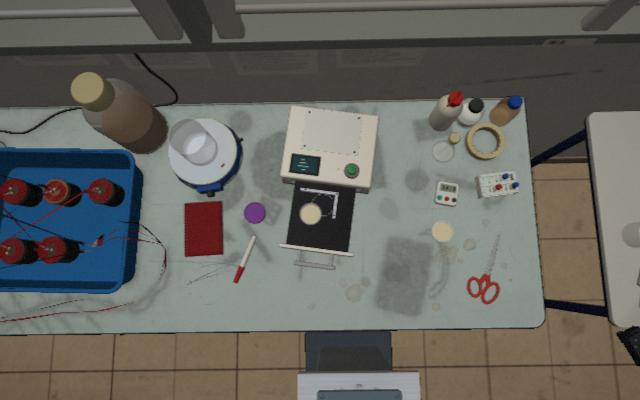

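The petri dish (beige, top view ≈(311,214)) lies on the black deck. Other candidates are the spare dish at (442,231) on the bench and the purple look-alike at (255,213). I'll enlarge the drawer to confirm.

```bash
cat > h.py <<'E'
import numpy as np, cv2
from scipy.spatial.transform import Rotation as R
from rig import eyes, observe
def cam(n):
    c=eyes.calibration(n); Rm=R.from_euler('xyz',c['orientation']).as_matrix()
    return c,Rm
def proj(n,p):
    c,Rm=cam(n); q=Rm.T@(np.array(p,float)-c['position'])
    return np.array([c['fx']*q[0]/q[2]+c['cx'],c['fy']*q[1]/q[2]+c['cy']])
def ray(n,u,v,z):
    c,Rm=cam(n); d=Rm@np.array([(u-c['cx'])/c['fx'],(v-c['cy'])/c['fy'],1])
    return c['position']+d*(z-c['position'][2])/d[2]
E
python3 - <<'E'
from h import *
t=cv2.imread('pics/top0.png'); s=cv2.imread('pics/scene0.png')
cv2.imwrite('pics/topc.png',cv2.resize(t[95:285,240:460],None,fx=3.6,fy=3.1,interpolation=cv2.INTER_CUBIC)) if 0 else cv2.imwrite('pics/topc.png',cv2.resize(t[95:285,260:460],None,fx=3.1,fy=3.1,interpolation=cv2.INTER_CUBIC))
cv2.imwrite('pics/scenec.png',cv2.resize(s[140:260,260:400],None,fx=5,fy=5,interpolation=cv2.INTER_CUBIC))
print(proj('top',observe()['position']),proj('scene',observe()['position']))
E
```

```text
[639.32723765 324.97390027] [552.55880681 165.94871802]
```

View pics/topc.png

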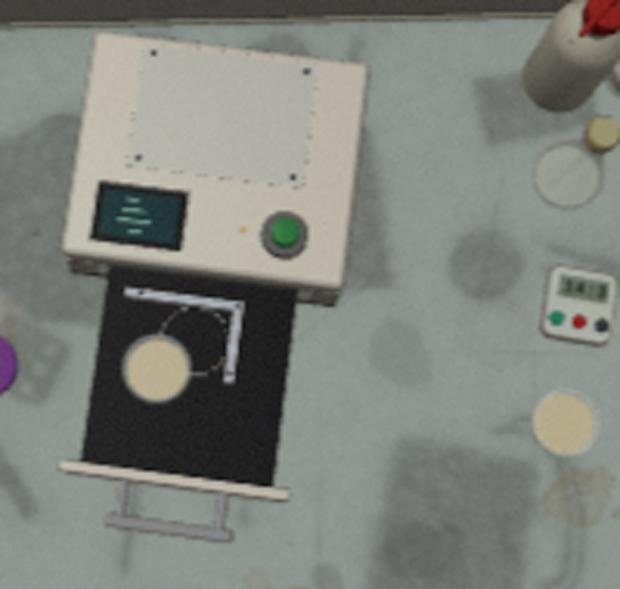

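View pics/scenec.png

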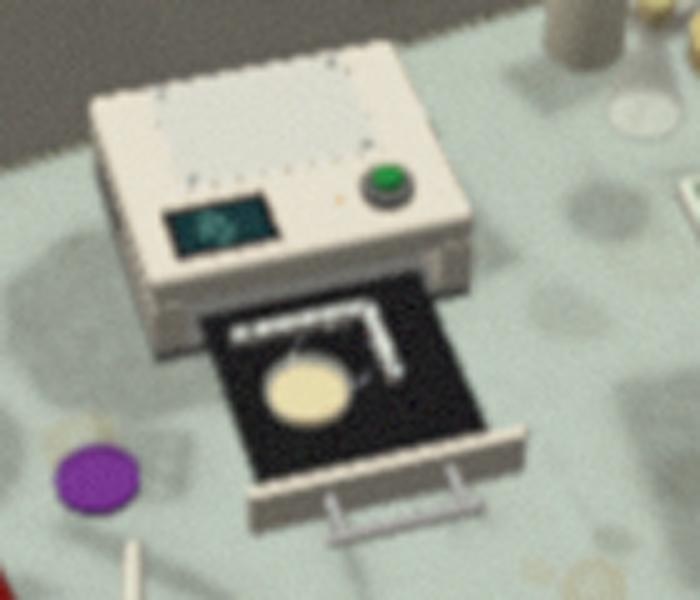

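The crop confirms it. The beige dish on the deck (crop 157,368) is displaced to -x and +y of the printed ring (crop ~197,341), and the bracket's inner corner is at crop ~(237,308). The spare dish is on the bench at crop (565,423), and purple is elsewhere. Next I'll measure these.

```bash
cat > meas.py <<'E'
from h import *
def dish(n,img):  # img BGR ; centre of beige top
    hsv=cv2.cvtColor(img,cv2.COLOR_BGR2HSV)
    m=((hsv[...,0]>12)&(hsv[...,0]<32)&(hsv[...,1]>45)&(hsv[...,2]>140)).astype(np.uint8)
    k,l,st,ce=cv2.connectedComponentsWithStats(m)
    return [(ce[i],st[i]) for i in range(1,k) if st[i][4]>60]
E
python3 - <<'E'
from meas import *
np.set_printoptions(precision=2,suppress=True)
for n in('top','scene'):
    im=cv2.imread(f'pics/{n}0.png')
    for c,s in dish(n,im): print(n,c,s,ray(n,*c,36))
    hsv=cv2.cvtColor(im,cv2.COLOR_BGR2HSV)
    m=((hsv[...,0]>50)&(hsv[...,0]<75)&(hsv[...,1]>120)).astype(np.uint8)
    k,l,st,ce=cv2.connectedComponentsWithStats(m)
    for i in range(1,k):
        if st[i][4]>20: print(n,'green',ce[i],st[i],ray(n,*ce[i],98))
t=cv2.imread('pics/top0.png')
P=lambda x,y:(260+(x+.5)/3.1-.5,95+(y+.5)/3.1-.5)
g=lambda x,y,z:ray('top',*P(x,y),z)
print('housing top FL,FR,BL,BR',g(65,254,90),g(343,290,90),g(97,33,90),g(368,66,90))
print('corner',g(233,306,38)); print('back bar L end',g(126,296,38)); print('side bar end',g(226,381,38))
print('handle',g(108,521,41),g(232,537,41)); print('front', g(62,465,59),g(288,495,59))
print('ring',g(197,341,28))
z=cv2.resize(t[178:240,285:350],None,fx=9,fy=9,interpolation=cv2.INTER_CUBIC); cv2.imwrite('pics/z.png',z)
E
```

```text
top [86.61 87.17] [ 72  73  30  29 698] [938.55 750.98  36.  ]
top [486.27 139.62] [468 122  37  36 406] [ 763.28 -367.58   36.  ]
top [454.67 136.95] [451 133   9   9  61] [ 772.49 -281.61   36.  ]
top [310.35 213.65] [302 205  18  18 263] [565.73 117.84  36.  ]
top [441.48 231.16] [433 222  18  19 261] [ 513.3  -230.17   36.  ]
top green [351.62 169.6 ] [348 166   8   8  52] [670.25   7.62  98.  ]
scene [410.68 143.42] [398 132  26  24 268] [ 771.24 -369.94   36.  ]
scene [148.63 156.15] [137 148  24  17 306] [1140.12  600.55   36.  ]
scene [577.69 186.54] [557 171  42  28 450] [ 304.09 -798.91   36.  ]
scene [565.23 286.21] [  479   192   161   204 16722] [  -7.02 -446.88   36.  ]
scene [415.1  201.54] [409 197  14  10 110] [ 492.73 -216.48   36.  ]
scene [321.05 218.25] [314 213  16  12 146] [563.3  121.83  36.  ]
scene [595.35 368.62] [ 528  316  112   84 5886] [-244.22 -331.01   36.  ]
scene [348.94 385.57] [ 295  360   86   40 1596] [ -2.6  299.92  36.  ]
scene [514.99 391.21] [478 376  66  24 830] [-201.15  -91.51   36.  ]
housing top FL,FR,BL,BR [656.7  191.91  90.  ] [622.09 -39.78  90.  ] [851.17 164.78  90.  ] [816.93 -67.32  90.  ]
corner [619.64  51.19  38.  ]
back bar L end [630.05 144.38  38.  ]
side bar end [553.96  58.43  38.  ]
handle [435.76 160.41  41.  ] [420.88  55.68  41.  ]
front [482.44 197.48  59.  ] [454.66   8.53  59.  ]
ring [590.87  83.1   28.  ]
```

View pics/z.png

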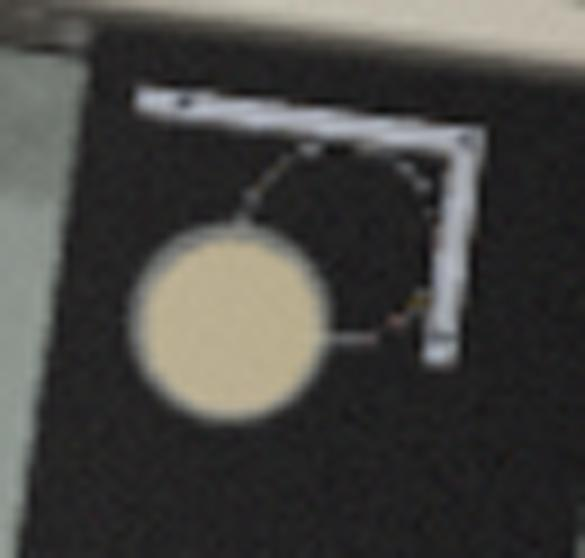

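```bash
python3 - <<'E'
from meas import *
np.set_printoptions(precision=2,suppress=True)
pts=np.array([(243,218),(265,180),(310,150),(385,155),(420,180),(437,215),(428,290),(400,318),(345,340)],float)
w=np.array([ray('top',285+(x+.5)/9-.5,178+(y+.5)/9-.5,28)[:2] for x,y in pts])
A=np.c_[2*w,np.ones(len(w))]; s=np.linalg.lstsq(A,(w**2).sum(1),rcond=None)[0]
c=s[:2]; print('ring',c,np.sqrt(s[2]+c@c))
yaw=-.144; x=np.array([np.cos(yaw),np.sin(yaw)]); y=np.array([-x[1],x[0]])
corner=ray('top',285+443.5/9-.5,178+152.5/9-.5,38)[:2]; print('nest from corner',corner-30*x+30*y)
hb=np.array([428.3,108.]); print('nest from handle',hb+164*x)
for d in((565.73,117.84),(563.3,121.83)): r=np.array(d)-c; print('dish in nest',r@x,r@y)
nest=c; dd=np.array([565.,119.])
d=(x-y)/2**.5; print('diag',d,'start tcp',dd-60*d,'end tcp',nest-31*d, 'contact tcp', dd-31*d)
E
```

```text
ring [591.68  85.19] 29.902331635335976
nest from corner [591.35  88.06]
nest from handle [590.6   84.47]
dish in nest -30.365794682351602 28.585053013607247
dish in nest -33.3432203262939 32.185044198984656
diag [ 0.6 -0.8] start tcp [529.1  167.08] end tcp [573.13 110.03] contact tcp [546.45 143.84]
```

```bash
python3 -m pendant '[{"xyz":[10,31,-3],"rotation":[0,0,4.2]},{"xyz":[20,62,-6],"rotation":[0,0,8.4]},{"xyz":[30,93,-9],"rotation":[0,0,12.6]},{"xyz":[40,124,-12],"rotation":[0,0,16.8]},{"xyz":[50,155,-15],"rotation":[0,0,21]},{"xyz":[60,186,-18],"rotation":[0,0,25.2]},{"xyz":[70,217,-21],"rotation":[0,0,29.4]},{"xyz":[80,248,-24],"rotation":[0,0,33.6]}]' 40 20
```

```text
time: 0.77
position: [371.1, -330.9, 213.7]
ee_rot: [-3.14, 0.0, 1.055]
ft_force: [0.1, 1.0, 1.3]
grip_width: 40.1
```

```bash
python3 -m pendant '[{"xyz":[10,31,-3],"rotation":[0,0,4.2]},{"xyz":[20,62,-6],"rotation":[0,0,8.4]},{"xyz":[30,93,-9],"rotation":[0,0,12.6]},{"xyz":[40,124,-12],"rotation":[0,0,16.8]},{"xyz":[50,155,-15],"rotation":[0,0,21]},{"xyz":[60,186,-18],"rotation":[0,0,25.2]},{"xyz":[70,217,-21],"rotation":[0,0,29.4]},{"xyz":[80,248,-24],"rotation":[0,0,33.6]}]'
```

```text
time: 1.43
position: [451.1, -81.4, 189.4]
ee_rot: [-3.139, 0.0, 1.645]
ft_force: [1.5, -0.9, 1.0]
grip_width: 40.2
```

```bash
python3 -m pendant '[{"xyz":[10,31,-5],"rotation":[0,0,4.1]},{"xyz":[20,62,-10],"rotation":[0,0,8.2]},{"xyz":[30,93,-15],"rotation":[0,0,12.3]},{"xyz":[40,124,-20],"rotation":[0,0,16.4]},{"xyz":[50,155,-25],"rotation":[0,0,20.4]},{"xyz":[60,186,-30],"rotation":[0,0,24.4]},{"xyz":[70,217,-35],"rotation":[0,0,28.4]},{"xyz":[78,248,-40],"rotation":[0,0,32.5]}]'; python3 - <<'E'
from h import *
for n in('top','scene'):
    im=eyes.camera(n)[:,:,::-1]; p=proj(n,observe()['position']); print(n,p)
    x0,y0=int(p[0])-55,int(p[1])-50
    cv2.imwrite(f'pics/{n}1.png',cv2.resize(im[y0:y0+100,x0:x0+130],None,fx=6,fy=6,interpolation=cv2.INTER_CUBIC)); print(x0,y0)
E
```

```text
time: 2.1
position: [529.4, 167.9, 148.9]
ee_rot: [-3.139, 0.0, 2.215]
ft_force: [-0.2, -0.8, 0.7]
grip_width: 39.9
top [284.4614181  222.61708232]
229 172
scene [310.99987147 207.90377594]
255 157
```

View pics/top1.png

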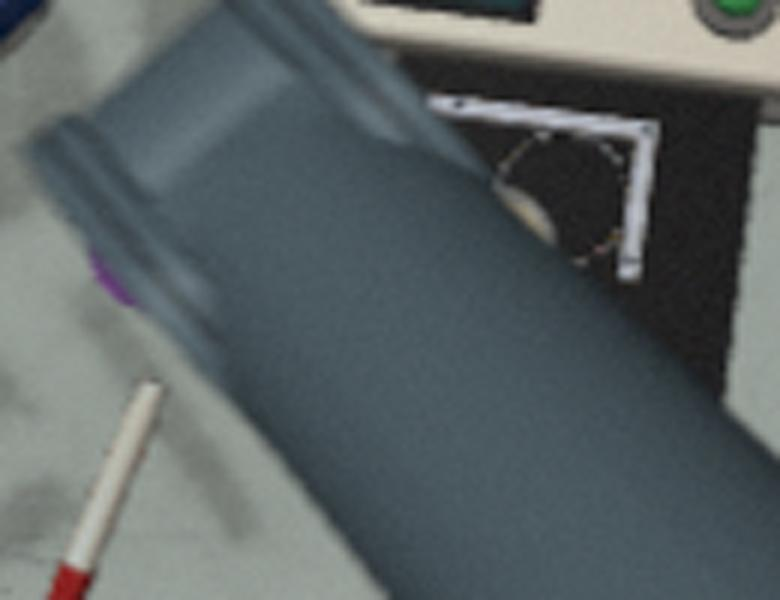

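View pics/scene1.png

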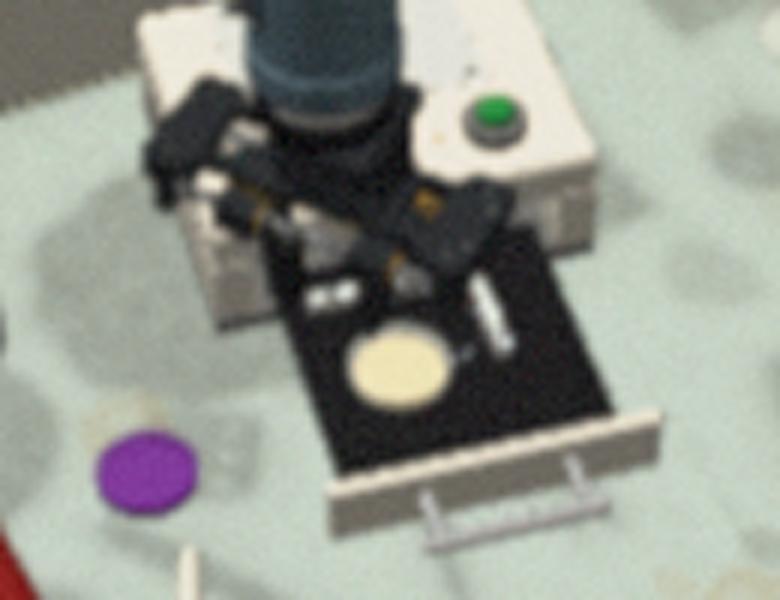

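```bash
python3 - <<'E'
from h import *
o=observe(); p=o['position']; Rm=R.from_euler('xyz',o['ee_rot']).as_matrix()
im=eyes.camera('scene')[:,:,::-1].copy()
big=cv2.resize(im[165:235,270:360],None,fx=8,fy=8,interpolation=cv2.INTER_CUBIC)
for s in(-1,1):
  for w in(20,37):
    for t in(-9,9):
      q=proj('scene',p+Rm@[t,s*w,0]); cv2.circle(big,(int((q[0]-270+.5)*8),int((q[1]-165+.5)*8)),3,(0,0,255) if t<0 else (0,255,0),-1)
cv2.imwrite('pics/s2.png',big)
E
```

```text
(no output)
```

View pics/s2.png

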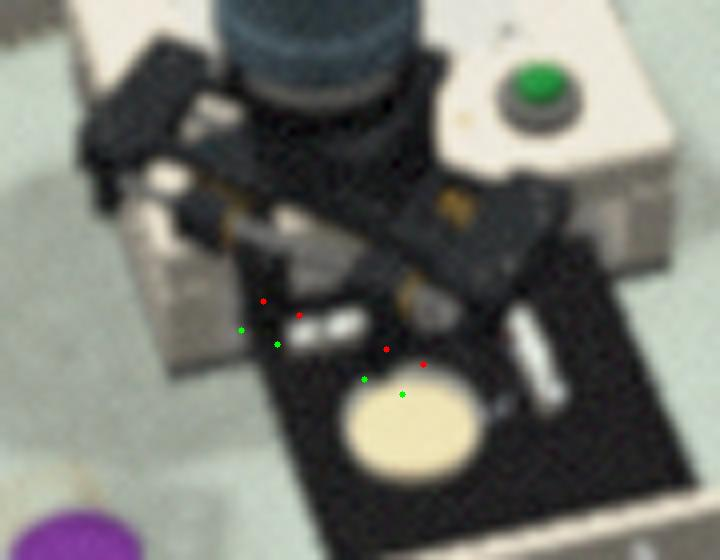

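```bash
python3 - <<'E'
from h import *
im=eyes.camera('scene')[:,:,::-1].copy()
c=im[165:235,270:360].astype(float); c=np.clip(c*3.2,0,255).astype(np.uint8)
cv2.imwrite('pics/s3.png',cv2.resize(c,None,fx=8,fy=8,interpolation=cv2.INTER_CUBIC))
E
```

```text
(no output)
```

View pics/s3.png

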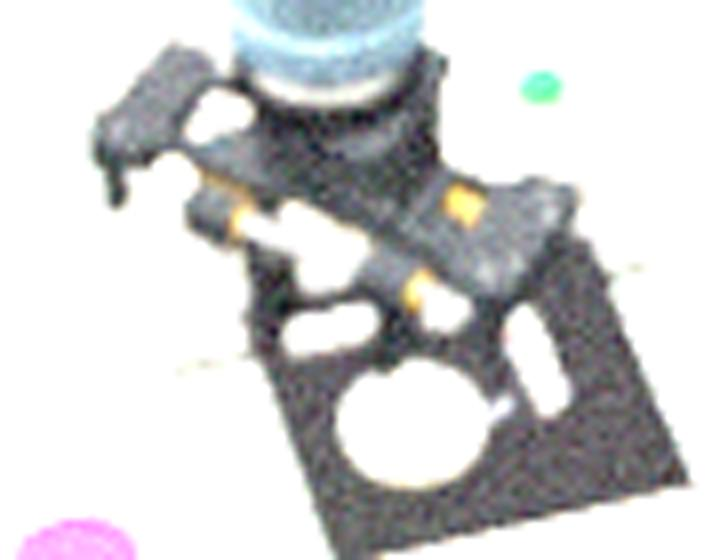

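The contrast-boosted view shows the dark fingertips at about (265,350) and (395,365), which agrees with the projected dots. The calibration holds and the dish hasn't moved. I'll descend behind it.

```bash
python3 -m pendant '[{"xyz":[1,-1,-14],"rotation":[0,0,0]},{"xyz":[2,-2,-28],"rotation":[0,0,0]},{"xyz":[3,-4,-42],"rotation":[0,0,0]},{"xyz":[5,-6,-56],"rotation":[0,0,0]},{"xyz":[5,-6,-70],"rotation":[0,0,0]},{"xyz":[5,-6,-84],"rotation":[0,0,0]},{"xyz":[5,-6,-95],"rotation":[0,0,0]},{"xyz":[5,-6,-100],"rotation":[0,0,0]}]'
python3 -m pendant '[{"xyz":[0,0,-3],"rotation":[0,0,0]},{"xyz":[0,0,-6],"rotation":[0,0,0]},{"xyz":[0,0,-9],"rotation":[0,0,0]},{"xyz":[0,0,-12],"rotation":[0,0,0]},{"xyz":[0,0,-14],"rotation":[0,0,0]},{"xyz":[0,0,-15],"rotation":[0,0,0]},{"xyz":[0,0,-15],"rotation":[0,0,0]},{"xyz":[0,0,-15],"rotation":[0,0,0]}]'
```

```text
time: 2.97
position: [532.4, 160.7, 46.7]
ee_rot: [-3.136, -0.001, 2.213]
ft_force: [0.0, -0.8, 0.7]
grip_width: 40.0
time: 3.63
position: [532.6, 160.7, 31.9]
ee_rot: [-3.136, -0.001, 2.213]
ft_force: [0.5, -0.0, -0.5]
grip_width: 40.1
```

```bash
python3 -m pendant '[{"xyz":[3,-4,2],"rotation":[0,0,0]},{"xyz":[6,-8,2],"rotation":[0,0,0]},{"xyz":[9,-11,2],"rotation":[0,0,0]},{"xyz":[12,-15,2],"rotation":[0,0,0]},{"xyz":[15,-19,2],"rotation":[0,0,0]},{"xyz":[18,-23,2],"rotation":[0,0,0]},{"xyz":[21,-27,2],"rotation":[0,0,0]},{"xyz":[24,-30,2],"rotation":[0,0,0]}]'; cat > look.py <<'E'
import sys
from meas import *
k=sys.argv[1]
for n,b in(('scene',(285,160,385,250)),('top',(280,165,370,255))):
    im=eyes.camera(n)[:,:,::-1].copy(); cv2.imwrite(f'pics/{n}_{k}_full.png',im)
    for c,s in dish(n,im):
        if b[0]<c[0]<b[2] and b[1]<c[1]<b[3]: print(n,c,s,ray(n,*c,36)[:2])
    cv2.imwrite(f'pics/{n}_{k}.png',cv2.resize(im[b[1]:b[3],b[0]:b[2]],None,fx=6,fy=6,interpolation=cv2.INTER_CUBIC))
E
python3 look.py p1
```

```text
time: 4.3
position: [556.8, 130.0, 33.8]
ee_rot: [-3.136, -0.001, 2.213]
ft_force: [-0.1, 0.2, 0.8]
grip_width: 40.2
```

View pics/scene_p1.png

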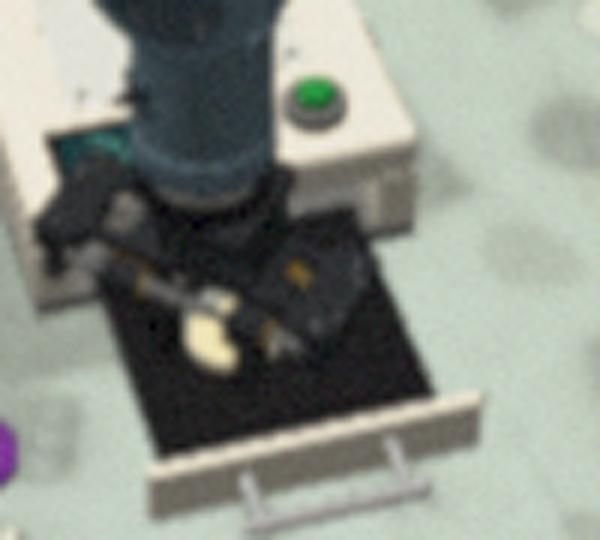

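View pics/top_p1.png

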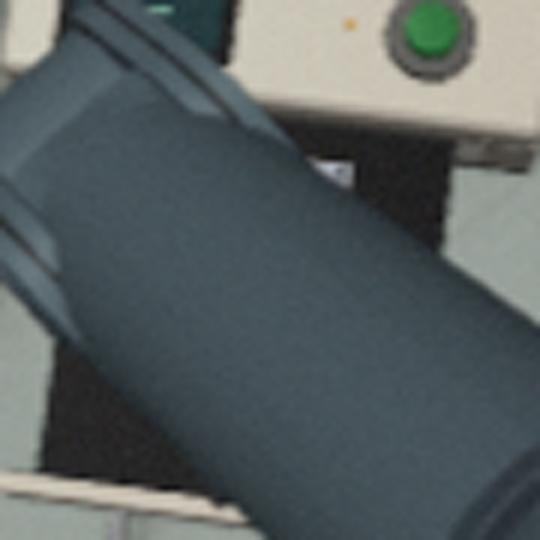

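The scene view shows the dish between the two fingertips (crop ~(210,335)), and the drawer is still out. I'll continue slowly, watching the force.

```bash
python3 -m pendant '[{"xyz":[2,-2,0],"rotation":[0,0,0]},{"xyz":[4,-5,0],"rotation":[0,0,0]},{"xyz":[6,-7,0],"rotation":[0,0,0]},{"xyz":[8,-10,0],"rotation":[0,0,0]},{"xyz":[10,-12,0],"rotation":[0,0,0]},{"xyz":[11,-14,0],"rotation":[0,0,0]},{"xyz":[12,-15,0],"rotation":[0,0,0]},{"xyz":[12,-15,0],"rotation":[0,0,0]}]'
python3 -m pendant '[{"xyz":[0.3,-0.4,0],"rotation":[0,0,0]},{"xyz":[0.6,-0.8,0],"rotation":[0,0,0]},{"xyz":[0.9,-1.2,0],"rotation":[0,0,0]},{"xyz":[1.2,-1.6,0],"rotation":[0,0,0]},{"xyz":[1.5,-2,0],"rotation":[0,0,0]},{"xyz":[1.8,-2.4,0],"rotation":[0,0,0]},{"xyz":[1.8,-2.4,0],"rotation":[0,0,0]},{"xyz":[1.8,-2.4,0],"rotation":[0,0,0]}]'
```

```text
time: 5.07
position: [569.4, 114.4, 33.8]
ee_rot: [-3.136, -0.001, 2.211]
ft_force: [0.1, -0.3, -0.9]
grip_width: 40.0
time: 5.73
position: [571.3, 112.0, 33.8]
ee_rot: [-3.136, -0.001, 2.211]
ft_force: [-0.4, 1.2, 0.4]
grip_width: 40.1
```

```bash
python3 -m pendant '[{"xyz":[0.2,-0.2,0],"rotation":[0,0,0]},{"xyz":[0.4,-0.5,0],"rotation":[0,0,0]},{"xyz":[0.6,-0.8,0],"rotation":[0,0,0]},{"xyz":[0.8,-1,0],"rotation":[0,0,0]},{"xyz":[1,-1.3,0],"rotation":[0,0,0]},{"xyz":[1.2,-1.6,0],"rotation":[0,0,0]},{"xyz":[1.2,-1.6,0],"rotation":[0,0,0]},{"xyz":[1.2,-1.6,0],"rotation":[0,0,0]}]'; python3 look.py p2;
```

```text
time: 6.4
position: [572.3, 110.6, 33.8]
ee_rot: [-3.136, -0.001, 2.211]
ft_force: [-1.0, 0.4, -0.3]
grip_width: 40.3
```

View pics/scene_p2.png

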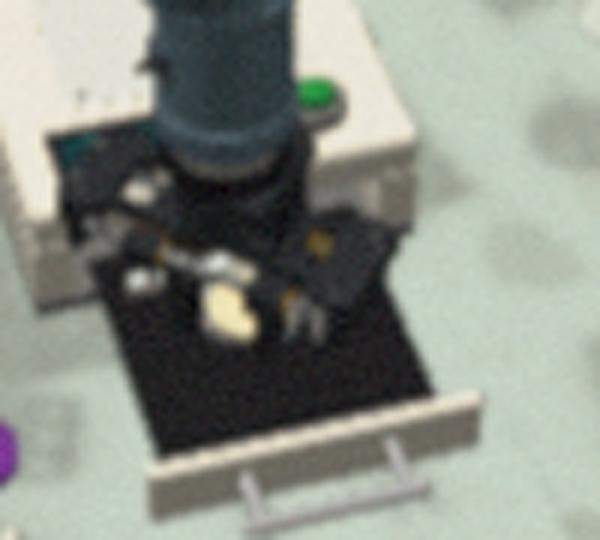

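```bash
python3 -c "
from rig import observe;o=observe();print(o['time'],o['position'],o['ft_force'],o['ft_torque'])"
```

```text
6.5 [572.29911825 110.5570958   33.74583064] [-0.84450658  1.70305679 -0.09138874] [0.28664534 0.0364296  0.01003081]
```

```bash
python3 -m pendant '[{"xyz":[0.2,-0.2,0],"rotation":[0,0,0]},{"xyz":[0.4,-0.5,0],"rotation":[0,0,0]},{"xyz":[0.6,-0.8,0],"rotation":[0,0,0]},{"xyz":[0.8,-1,0],"rotation":[0,0,0]},{"xyz":[1,-1.3,0],"rotation":[0,0,0]},{"xyz":[1.2,-1.6,0],"rotation":[0,0,0]},{"xyz":[1.2,-1.6,0],"rotation":[0,0,0]},{"xyz":[1.2,-1.6,0],"rotation":[0,0,0]}]'
```

```text
time: 7.17
position: [572.8, 109.9, 33.7]
ee_rot: [-3.136, -0.002, 2.212]
ft_force: [-2.8, 2.7, 0.1]
grip_width: 40.0
```

```bash
python3 -m pendant '[{"xyz":[0.4,-0.5,0],"rotation":[0,0,0]},{"xyz":[0.8,-1.1,0],"rotation":[0,0,0]},{"xyz":[1.2,-1.6,0],"rotation":[0,0,0]},{"xyz":[1.5,-2,0],"rotation":[0,0,0]},{"xyz":[1.5,-2,0],"rotation":[0,0,0]},{"xyz":[1.5,-2,0],"rotation":[0,0,0]},{"xyz":[1.5,-2,0],"rotation":[0,0,0]},{"xyz":[1.5,-2,0],"rotation":[0,0,0]}]'; python3 look.py p3
```

```text
time: 7.83
position: [573.7, 109.6, 33.7]
ee_rot: [-3.137, -0.004, 2.213]
ft_force: [-3.6, 4.7, 1.2]
grip_width: 40.6
```

View pics/scene_p3.png

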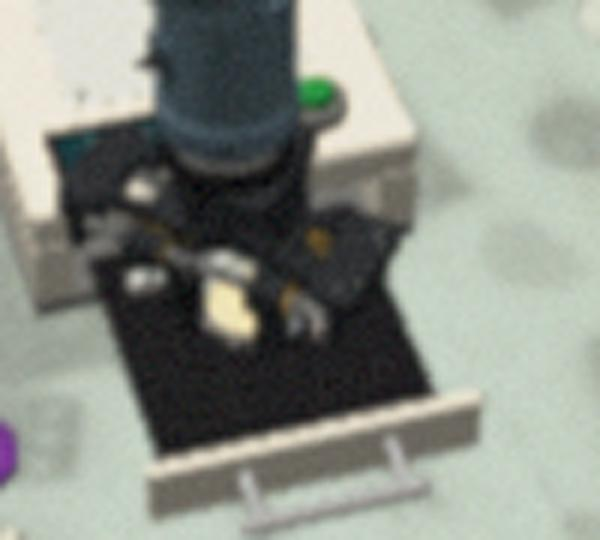

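Both stops push back about equally (roughly 4.2 N in x and 4.1 N in y, nest axes), so the dish is seated. I'll back off along the diagonal and lift.

```bash
python3 -m pendant '[{"xyz":[-1.2,1.6,0],"rotation":[0,0,0]},{"xyz":[-3,4,0],"rotation":[0,0,0]},{"xyz":[-6,8,0],"rotation":[0,0,0]},{"xyz":[-9,12,0],"rotation":[0,0,0]},{"xyz":[-14,18,0],"rotation":[0,0,0]},{"xyz":[-18,24,0],"rotation":[0,0,0]},{"xyz":[-20,27,4],"rotation":[0,0,0]},{"xyz":[-20,27,10],"rotation":[0,0,0]}]'
python3 -m pendant '[{"xyz":[0,0,15],"rotation":[0,0,0]},{"xyz":[0,0,35],"rotation":[0,0,0]},{"xyz":[-10,5,60],"rotation":[0,0,5]},{"xyz":[-25,10,85],"rotation":[0,0,11]},{"xyz":[-45,15,105],"rotation":[0,0,17]},{"xyz":[-70,15,120],"rotation":[0,0,23]},{"xyz":[-95,10,125],"rotation":[0,0,29]},{"xyz":[-120,5,125],"rotation":[0,0,35]}]' 0; python3 look.py p4
```

```text
time: 8.6
position: [552.5, 137.9, 43.7]
ee_rot: [-3.136, -0.005, 2.215]
ft_force: [-0.1, 0.3, 0.3]
grip_width: 40.3
time: 9.27
position: [432.5, 143.3, 170.6]
ee_rot: [-3.137, -0.002, 2.832]
ft_force: [-0.2, -0.7, -0.4]
grip_width: -0.1
top [322.43181818 203.84090909] [314 195  18  19 264] [591.88282513  85.05568061]
```

View pics/scene_p4.png

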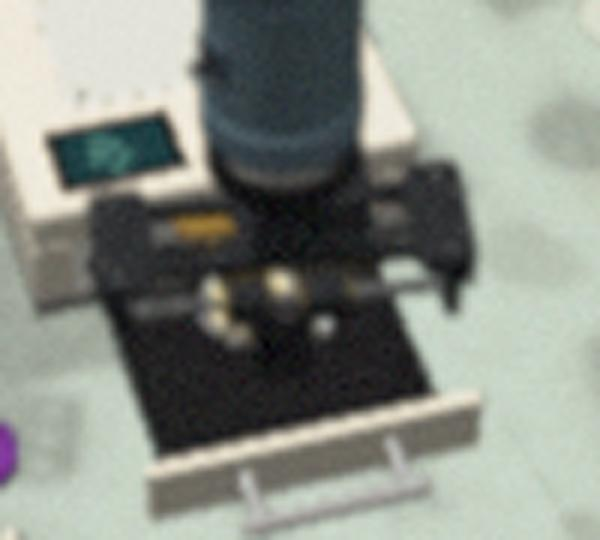

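View pics/top_p4.png

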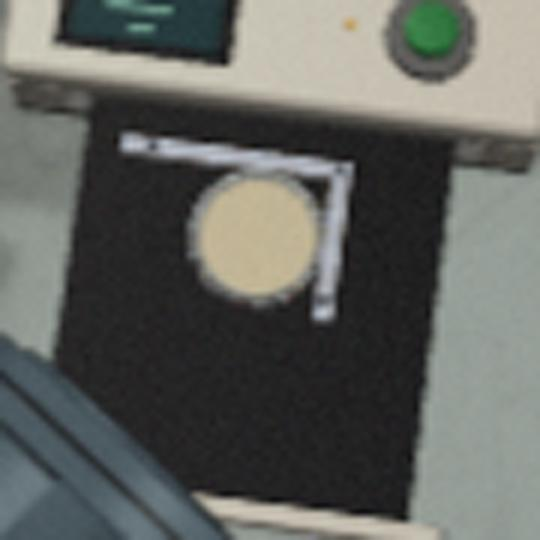

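The top view shows the dish (crop 257,237) touching both bars. Its centre is at (591.9,85.1) against the ring centre at (591.7,85.2), so it is seated. Next is the handle.

```bash
python3 -m pendant '[{"xyz":[-8,-8,0],"rotation":[0,0,3]},{"xyz":[-16,-16,0],"rotation":[0,0,6]},{"xyz":[-24,-24,-5],"rotation":[0,0,9.5]},{"xyz":[-31,-31,-20],"rotation":[0,0,9.5]},{"xyz":[-31,-31,-40],"rotation":[0,0,9.5]},{"xyz":[-31,-31,-60],"rotation":[0,0,9.5]},{"xyz":[-31,-31,-75],"rotation":[0,0,9.5]},{"xyz":[-31,-31,-80],"rotation":[0,0,9.5]}]' 0; python3 - <<'E'
from h import *
o=observe(); p=o['position']; 
for n,b in(('scene',(290,190)),('top',(260,190))):
    im=eyes.camera(n)[:,:,::-1].copy()[b[1]:b[1]+90,b[0]:b[0]+110]
    cv2.imwrite(f'pics/{n}_h.png',cv2.resize(np.clip(im*1.6,0,255).astype(np.uint8),None,fx=6,fy=6,interpolation=cv2.INTER_CUBIC))
    print(n,(proj(n,p)-b)*6)
E
```

```text
time: 10.03
position: [398.1, 110.2, 87.7]
ee_rot: [-3.132, -0.007, 2.995]
ft_force: [-1.2, -0.0, 0.6]
grip_width: 0.3
scene [334.81696858 312.25842806]
top [318.4088617  523.20080769]
```

View pics/scene_h.png

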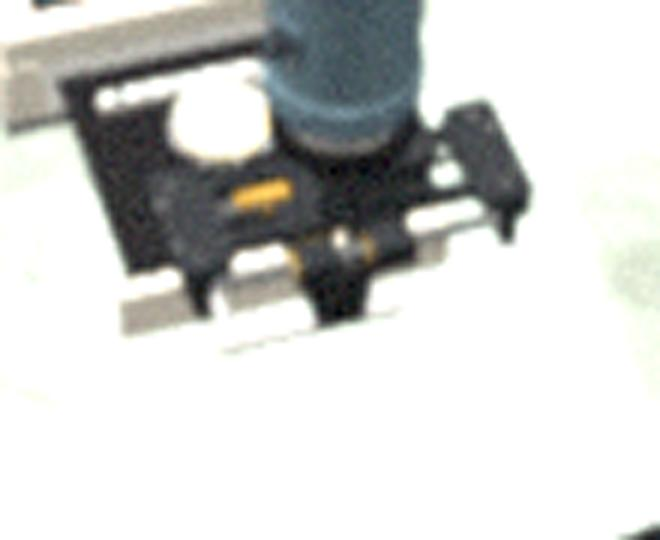

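View pics/top_h.png

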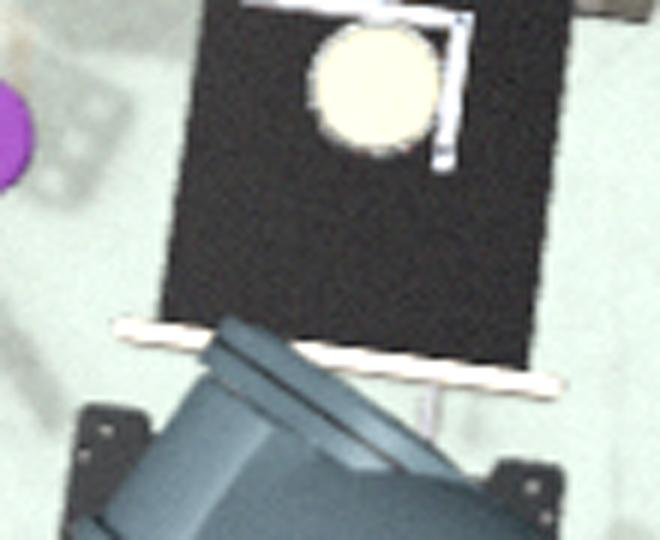

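```bash
python3 -m pendant '[{"xyz":[0,0,-10],"rotation":[0,0,0]},{"xyz":[0,0,-20],"rotation":[0,0,0]},{"xyz":[0,0,-30],"rotation":[0,0,0]},{"xyz":[0,0,-40],"rotation":[0,0,0]},{"xyz":[0,0,-48],"rotation":[0,0,0]},{"xyz":[0,0,-55],"rotation":[0,0,0]},{"xyz":[0,0,-57],"rotation":[0,0,0]},{"xyz":[0,0,-57],"rotation":[0,0,0]}]'
```

```text
time: 10.8
position: [398.5, 110.7, 31.8]
ee_rot: [-3.132, -0.006, 2.996]
ft_force: [0.2, -0.2, -0.0]
grip_width: 0.3
```

```bash
python3 -m pendant '[{"xyz":[3,-0.4,0],"rotation":[0,0,0]},{"xyz":[6,-0.9,0],"rotation":[0,0,0]},{"xyz":[9,-1.3,0],"rotation":[0,0,0]},{"xyz":[12,-1.7,0],"rotation":[0,0,0]},{"xyz":[14,-2,0],"rotation":[0,0,0]},{"xyz":[16,-2.3,0],"rotation":[0,0,0]},{"xyz":[18,-2.6,0],"rotation":[0,0,0]},{"xyz":[20,-2.9,0],"rotation":[0,0,0]}]'
python3 -m pendant '[{"xyz":[2,-0.3,0],"rotation":[0,0,0]},{"xyz":[4,-0.6,0],"rotation":[0,0,0]},{"xyz":[6.5,-0.9,0],"rotation":[0,0,0]},{"xyz":[9,-1.3,0],"rotation":[0,0,0]},{"xyz":[12,-1.7,0],"rotation":[0,0,0]},{"xyz":[15,-2.2,0],"rotation":[0,0,0]},{"xyz":[17.5,-2.5,0],"rotation":[0,0,0]},{"xyz":[20,-2.9,0],"rotation":[0,0,0]}]'; python3 look.py p5
```

```text
time: 11.47
position: [417.1, 108.0, 31.6]
ee_rot: [-3.131, -0.009, 2.996]
ft_force: [-5.8, 1.0, 4.7]
grip_width: 0.3
time: 12.13
position: [436.1, 105.1, 31.5]
ee_rot: [-3.131, -0.01, 2.997]
ft_force: [-5.4, 0.8, 4.4]
grip_width: 0.4
scene [323.95689655 205.65517241] [318 200  12  12 116] [612.56305422  87.83610576]
top [323.6        195.28461538] [315 187  18  18 260] [615.24781745  81.58328112]
```

View pics/top_p5.png

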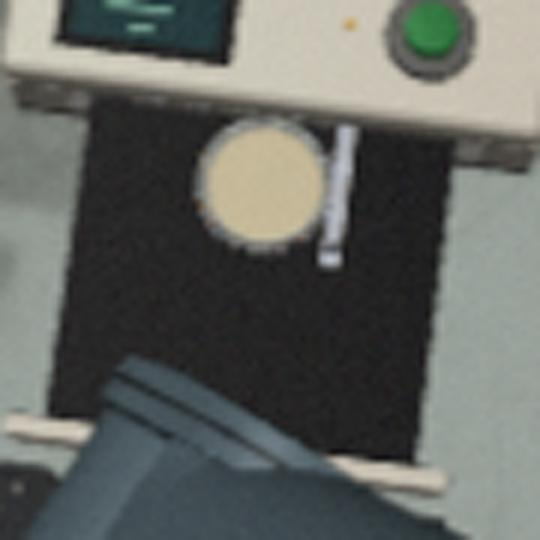

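View pics/scene_p5.png

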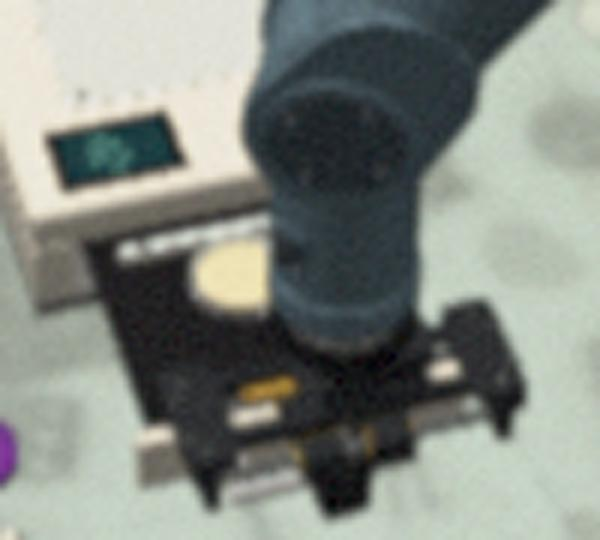

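The drawer slides at about 5.5 N, and the dish (crop 263,184) stays against the stops. I'll keep pushing.

```bash
python3 -m pendant '[{"xyz":[3,-0.4,0],"rotation":[0,0,0]},{"xyz":[6,-0.9,0],"rotation":[0,0,0]},{"xyz":[9,-1.3,0],"rotation":[0,0,0]},{"xyz":[12,-1.7,0],"rotation":[0,0,0]},{"xyz":[15,-2.2,0],"rotation":[0,0,0]},{"xyz":[18,-2.6,0],"rotation":[0,0,0]},{"xyz":[21,-3,0],"rotation":[0,0,0]},{"xyz":[24,-3.5,0],"rotation":[0,0,0]}]'
python3 -m pendant '[{"xyz":[3,-0.4,0],"rotation":[0,0,0]},{"xyz":[6,-0.9,0],"rotation":[0,0,0]},{"xyz":[9,-1.3,0],"rotation":[0,0,0]},{"xyz":[12,-1.7,0],"rotation":[0,0,0]},{"xyz":[15,-2.2,0],"rotation":[0,0,0]},{"xyz":[18,-2.6,0],"rotation":[0,0,0]},{"xyz":[21,-3,0],"rotation":[0,0,0]},{"xyz":[24,-3.5,0],"rotation":[0,0,0]}]'
python3 -m pendant '[{"xyz":[3,-0.4,0],"rotation":[0,0,0]},{"xyz":[6,-0.9,0],"rotation":[0,0,0]},{"xyz":[9,-1.3,0],"rotation":[0,0,0]},{"xyz":[12,-1.7,0],"rotation":[0,0,0]},{"xyz":[15,-2.2,0],"rotation":[0,0,0]},{"xyz":[18,-2.6,0],"rotation":[0,0,0]},{"xyz":[21,-3,0],"rotation":[0,0,0]},{"xyz":[24,-3.5,0],"rotation":[0,0,0]}]'
```

```text
time: 12.9
position: [459.8, 101.5, 31.4]
ee_rot: [-3.13, -0.011, 2.997]
ft_force: [-5.9, 0.3, 3.6]
grip_width: 1.0
time: 13.57
position: [483.1, 98.0, 31.3]
ee_rot: [-3.13, -0.012, 2.997]
ft_force: [-4.9, 0.1, 3.2]
grip_width: 0.8
time: 14.23
position: [506.4, 94.5, 31.2]
ee_rot: [-3.129, -0.014, 2.997]
ft_force: [-5.8, 1.4, 4.0]
grip_width: 0.4
```

```bash
python3 -m pendant '[{"xyz":[3,-0.4,0],"rotation":[0,0,0]},{"xyz":[6,-0.9,0],"rotation":[0,0,0]},{"xyz":[9,-1.3,0],"rotation":[0,0,0]},{"xyz":[12,-1.7,0],"rotation":[0,0,0]},{"xyz":[15,-2.2,0],"rotation":[0,0,0]},{"xyz":[18,-2.6,0],"rotation":[0,0,0]},{"xyz":[21,-3,0],"rotation":[0,0,0]},{"xyz":[24,-3.5,0],"rotation":[0,0,0]}]'
python3 -m pendant '[{"xyz":[3,-0.4,0],"rotation":[0,0,0]},{"xyz":[6,-0.9,0],"rotation":[0,0,0]},{"xyz":[9,-1.3,0],"rotation":[0,0,0]},{"xyz":[12,-1.7,0],"rotation":[0,0,0]},{"xyz":[15,-2.2,0],"rotation":[0,0,0]},{"xyz":[18,-2.6,0],"rotation":[0,0,0]},{"xyz":[21,-3,0],"rotation":[0,0,0]},{"xyz":[24,-3.5,0],"rotation":[0,0,0]}]'; python3 look.py p6
```

```text
time: 14.9
position: [529.7, 91.0, 31.2]
ee_rot: [-3.128, -0.015, 2.998]
ft_force: [-5.1, -0.3, 4.3]
grip_width: 0.5
time: 15.57
position: [553.0, 87.5, 31.1]
ee_rot: [-3.128, -0.017, 2.998]
ft_force: [-5.1, 1.2, 3.8]
grip_width: 0.9
```

```bash
python3 -m pendant '[{"xyz":[3,-0.4,0],"rotation":[0,0,0]},{"xyz":[6,-0.9,0],"rotation":[0,0,0]},{"xyz":[9,-1.3,0],"rotation":[0,0,0]},{"xyz":[12,-1.7,0],"rotation":[0,0,0]},{"xyz":[14,-2,0],"rotation":[0,0,0]},{"xyz":[16,-2.3,0],"rotation":[0,0,0]},{"xyz":[18,-2.6,0],"rotation":[0,0,0]},{"xyz":[20,-2.9,0],"rotation":[0,0,0]}]'
python3 -m pendant '[{"xyz":[1,-0.1,0],"rotation":[0,0,0]},{"xyz":[2,-0.3,0],"rotation":[0,0,0]},{"xyz":[3,-0.4,0],"rotation":[0,0,0]},{"xyz":[4,-0.6,0],"rotation":[0,0,0]},{"xyz":[5,-0.7,0],"rotation":[0,0,0]},{"xyz":[6,-0.9,0],"rotation":[0,0,0]},{"xyz":[6,-0.9,0],"rotation":[0,0,0]},{"xyz":[6,-0.9,0],"rotation":[0,0,0]}]'
```

```text
time: 16.33
position: [573.1, 84.4, 31.0]
ee_rot: [-3.128, -0.017, 2.997]
ft_force: [-4.9, 1.2, 3.5]
grip_width: 0.3
time: 17.0
position: [577.9, 83.7, 30.9]
ee_rot: [-3.127, -0.019, 2.998]
ft_force: [-6.9, 0.3, 5.9]
grip_width: 0.4
```

```bash
python3 -m pendant '[{"xyz":[1,-0.1,0],"rotation":[0,0,0]},{"xyz":[2,-0.3,0],"rotation":[0,0,0]},{"xyz":[3,-0.4,0],"rotation":[0,0,0]},{"xyz":[4,-0.6,0],"rotation":[0,0,0]},{"xyz":[4,-0.6,0],"rotation":[0,0,0]},{"xyz":[4,-0.6,0],"rotation":[0,0,0]},{"xyz":[4,-0.6,0],"rotation":[0,0,0]},{"xyz":[4,-0.6,0],"rotation":[0,0,0]}]'; python3 look.py p7
```

```text
time: 17.67
position: [578.1, 83.7, 30.6]
ee_rot: [-3.125, -0.025, 2.999]
ft_force: [-14.2, 1.3, 11.7]
grip_width: 0.7
```

View pics/top_p7_full.png

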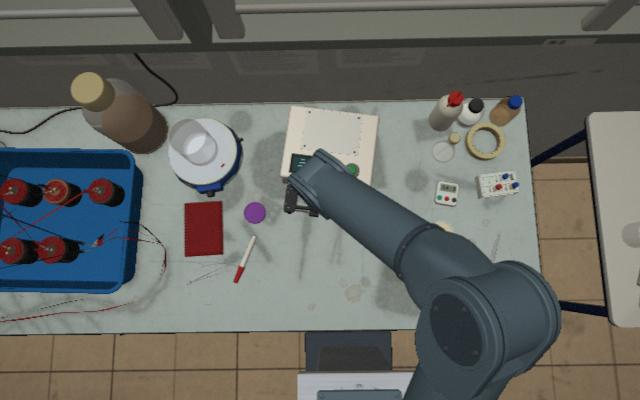

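The force rose to 14 N without motion at x=578 (expected about 579), which is the end stop. I'll back off and go up.

```bash
python3 -m pendant '[{"xyz":[-2,0.3,0],"rotation":[0,0,0]},{"xyz":[-5,0.7,0],"rotation":[0,0,0]},{"xyz":[-10,1.4,0],"rotation":[0,0,0]},{"xyz":[-16,2.3,0],"rotation":[0,0,0]},{"xyz":[-24,3.4,0],"rotation":[0,0,0]},{"xyz":[-32,4.6,0],"rotation":[0,0,0]},{"xyz":[-40,5.7,5],"rotation":[0,0,0]},{"xyz":[-45,6,15],"rotation":[0,0,0]}]'
python3 -m pendant '[{"xyz":[-10,1,15],"rotation":[0,0,0]},{"xyz":[-20,2,35],"rotation":[0,0,0]},{"xyz":[-30,2,60],"rotation":[0,0,0]},{"xyz":[-40,2,85],"rotation":[0,0,0]},{"xyz":[-50,0,105],"rotation":[0,0,0]},{"xyz":[-60,-20,115],"rotation":[0,0,0]},{"xyz":[-60,-50,120],"rotation":[0,0,0]},{"xyz":[-60,-80,120],"rotation":[0,0,0]}]'; python3 look.py p8
```

```text
time: 18.43
position: [530.9, 89.8, 45.3]
ee_rot: [-3.124, -0.028, 3.0]
ft_force: [-0.4, 0.7, 0.2]
grip_width: 0.6
time: 19.1
position: [471.0, 9.8, 167.5]
ee_rot: [-3.124, -0.024, 3.003]
ft_force: [0.4, -0.1, -0.4]
grip_width: 0.3
```

View pics/top_p8.png

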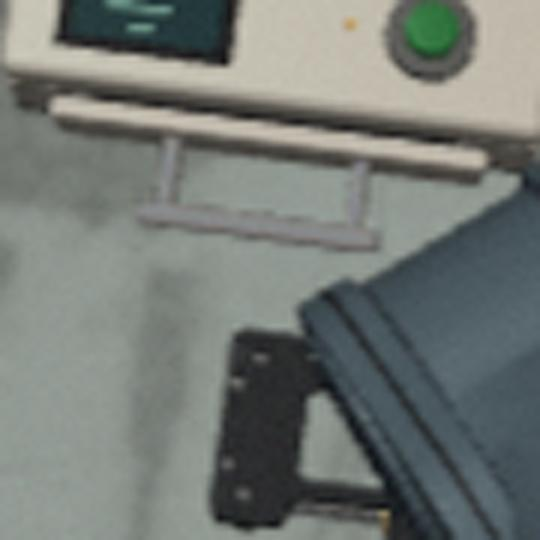

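View pics/scene_p8.png

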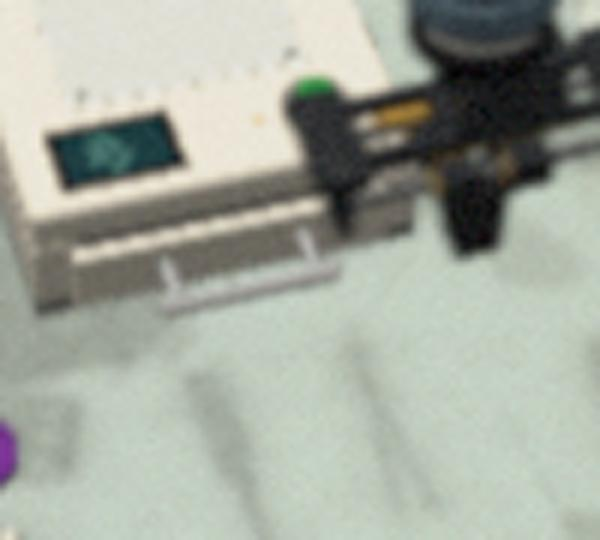

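```bash
python3 - <<'E'
from meas import *
im0=cv2.imread('pics/top0.png'); im=cv2.imread('pics/top_p8_full.png')
# handle ends by eye in the crop
for a in((140,214),(379,240)): print(ray('top',280+(a[0]+.5)/6-.5,165+(a[1]+.5)/6-.5,41))
x=np.array([np.cos(-.144),np.sin(-.144)]); print('expected shut',np.array([428.3,108])+168*x)
for I in(im0,im):
    hsv=cv2.cvtColor(I,cv2.COLOR_BGR2HSV)
    m=((hsv[...,0]>50)&(hsv[...,0]<80)&(hsv[...,1]>100)).astype(np.uint8)
    k,l,st,ce=cv2.connectedComponentsWithStats(m)
    for i in range(1,k):
        if st[i][4]>20 and 330<ce[i][0]<370: print('green top',ce[i],st[i],ray('top',*ce[i],102))
S=cv2.imread('pics/scene0.png'); hsv=cv2.cvtColor(S,cv2.COLOR_BGR2HSV)
m=((hsv[...,0]>50)&(hsv[...,0]<80)&(hsv[...,1]>100)).astype(np.uint8)
k,l,st,ce=cv2.connectedComponentsWithStats(m)
ps=None
for i in range(1,k):
    if 325<ce[i][0]<350 and st[i][4]>8: print('scene',ce[i],st[i]); ps=ce[i]
for z in(96,100,104,108): print(z,ray('top',351.6,169.6,z)[:2],ray('scene',*ps,z)[:2])
E
```

```text
[601.70579818 137.30292732  41.        ]
[588.1895829   30.55653627  41.        ]
expected shut [594.56118379  83.89152091]
green top [351.54385965 169.56140351] [348 166   8   8  57] [669.37840871   8.02554631 102.        ]
green top [351.58928571 169.5       ] [348 166   8   8  56] [669.53835168   7.90488582 102.        ]
scene [337.         175.33333333] [335 174   5   4  18]
96 [670.71817963   7.55108478] [676.81207324   6.20894167]
100 [669.75547162   7.77291913] [673.16306341   8.06123298]
104 [668.7927636    7.99475348] [669.51405357   9.91352429]
108 [667.83005559   8.21658783] [665.86504373  11.76581561]
```

The handle is at (595.0,83.9) against the expected shut position of (594.6,83.9), so the drawer is closed. Next is the button at about (669,8), top z≈105.

```bash
python3 -m pendant '[{"xyz":[25,0,0],"rotation":[0,0,0]},{"xyz":[50,0,0],"rotation":[0,0,0]},{"xyz":[80,0,-5],"rotation":[0,0,0]},{"xyz":[110,-1,-10],"rotation":[0,0,0]},{"xyz":[140,-1,-20],"rotation":[0,0,0]},{"xyz":[170,-2,-30],"rotation":[0,0,0]},{"xyz":[190,-2,-35],"rotation":[0,0,0]},{"xyz":[198,-2,-40],"rotation":[0,0,0]}]' 0
python3 -m pendant '[{"xyz":[0,0,-2],"rotation":[0,0,0]},{"xyz":[0,0,-4],"rotation":[0,0,0]},{"xyz":[0,0,-6],"rotation":[0,0,0]},{"xyz":[0,0,-8],"rotation":[0,0,0]},{"xyz":[0,0,-10],"rotation":[0,0,0]},{"xyz":[0,0,-12],"rotation":[0,0,0]},{"xyz":[0,0,-12],"rotation":[0,0,0]},{"xyz":[0,0,-12],"rotation":[0,0,0]}]'; python3 look.py p9
```

```text
time: 19.87
position: [670.8, 3.6, 125.8]
ee_rot: [-3.122, -0.026, 2.993]
ft_force: [0.9, -0.0, -0.3]
grip_width: 0.7
time: 20.53
position: [670.6, 3.4, 113.8]
ee_rot: [-3.122, -0.026, 2.993]
ft_force: [0.1, -0.2, -0.0]
grip_width: 0.6
```

View pics/scene_p9.png

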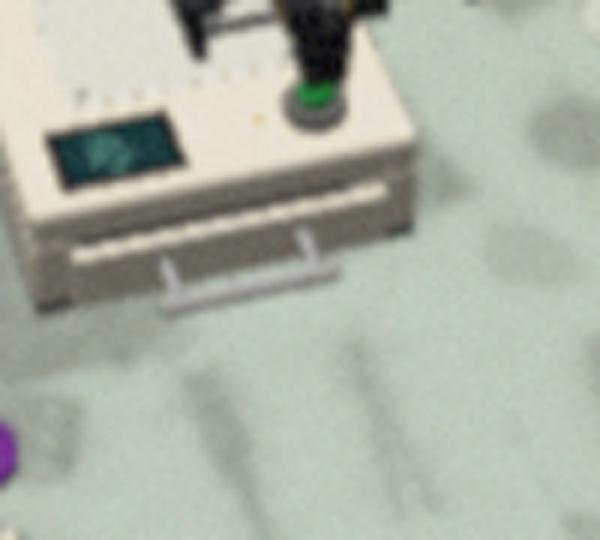

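The fingertips are just above the green button (crop 320,80), and the drawer is shut. I'll correct +5 mm in y while descending.

```bash
python3 -m pendant '[{"xyz":[-0.5,3,0],"rotation":[0,0,0]},{"xyz":[-1,5,0],"rotation":[0,0,0]},{"xyz":[-1,5,-2],"rotation":[0,0,0]},{"xyz":[-1,5,-4],"rotation":[0,0,0]},{"xyz":[-1,5,-6],"rotation":[0,0,0]},{"xyz":[-1,5,-8],"rotation":[0,0,0]},{"xyz":[-1,5,-8],"rotation":[0,0,0]},{"xyz":[-1,5,-8],"rotation":[0,0,0]}]'
```

```text
time: 21.3
position: [670.0, 9.3, 106.6]
ee_rot: [-3.123, -0.025, 2.993]
ft_force: [-1.7, 1.9, 5.7]
grip_width: 0.4
```

```bash
python3 -m pendant '[{"xyz":[0,0,-1],"rotation":[0,0,0]},{"xyz":[0,0,-2],"rotation":[0,0,0]},{"xyz":[0,0,-3],"rotation":[0,0,0]},{"xyz":[0,0,-4],"rotation":[0,0,0]},{"xyz":[0,0,-5],"rotation":[0,0,0]},{"xyz":[0,0,-5],"rotation":[0,0,0]},{"xyz":[0,0,-5],"rotation":[0,0,0]},{"xyz":[0,0,-5],"rotation":[0,0,0]}]'
```

```text
time: 21.97
position: [670.2, 9.4, 106.0]
ee_rot: [-3.121, -0.024, 2.993]
ft_force: [-12.2, -2.1, 30.9]
grip_width: 0.5
```

The button is stiff at z≈106 with 31 N. I'll measure the spring travel on a slow release to confirm it bottomed.

```bash
python3 -m pendant '[{"xyz":[0,0,1],"rotation":[0,0,0]},{"xyz":[0,0,1],"rotation":[0,0,0]},{"xyz":[0,0,1],"rotation":[0,0,0]},{"xyz":[0,0,1],"rotation":[0,0,0]},{"xyz":[0,0,1],"rotation":[0,0,0]},{"xyz":[0,0,1],"rotation":[0,0,0]},{"xyz":[0,0,1],"rotation":[0,0,0]},{"xyz":[0,0,1],"rotation":[0,0,0]}]'
for i in 1 2 3; do python3 - <<'E'
from rig import observe,eyes
import numpy as np
f=[]
for k in range(2): eyes.camera('top'); f.append(observe()['ft_force'])
print(np.mean(f,0),observe()['position'])
E
break
done
```

```text
time: 22.63
position: [670.6, 9.4, 106.9]
ee_rot: [-3.121, -0.024, 2.993]
ft_force: [0.7, 0.3, 4.5]
grip_width: 0.5
[1.62863223 0.76791627 3.88756228] [670.53182552   9.40516625 107.00725603]
```

```bash
python3 -m pendant '[{"xyz":[0,0,1.5],"rotation":[0,0,0]},{"xyz":[0,0,1.5],"rotation":[0,0,0]},{"xyz":[0,0,1.5],"rotation":[0,0,0]},{"xyz":[0,0,1.5],"rotation":[0,0,0]},{"xyz":[0,0,1.5],"rotation":[0,0,0]},{"xyz":[0,0,1.5],"rotation":[0,0,0]},{"xyz":[0,0,1.5],"rotation":[0,0,0]},{"xyz":[0,0,1.5],"rotation":[0,0,0]}]'
python3 -m pendant '[{"xyz":[0,0,1.5],"rotation":[0,0,0]},{"xyz":[0,0,1.5],"rotation":[0,0,0]},{"xyz":[0,0,1.5],"rotation":[0,0,0]},{"xyz":[0,0,1.5],"rotation":[0,0,0]},{"xyz":[0,0,1.5],"rotation":[0,0,0]},{"xyz":[0,0,1.5],"rotation":[0,0,0]},{"xyz":[0,0,1.5],"rotation":[0,0,0]},{"xyz":[0,0,1.5],"rotation":[0,0,0]}]'
python3 -m pendant '[{"xyz":[0,0,1.5],"rotation":[0,0,0]},{"xyz":[0,0,1.5],"rotation":[0,0,0]},{"xyz":[0,0,1.5],"rotation":[0,0,0]},{"xyz":[0,0,1.5],"rotation":[0,0,0]},{"xyz":[0,0,1.5],"rotation":[0,0,0]},{"xyz":[0,0,1.5],"rotation":[0,0,0]},{"xyz":[0,0,1.5],"rotation":[0,0,0]},{"xyz":[0,0,1.5],"rotation":[0,0,0]}]'
```

```text
time: 23.4
position: [670.5, 9.4, 108.5]
ee_rot: [-3.121, -0.024, 2.993]
ft_force: [0.9, 1.2, 2.4]
grip_width: 0.2
time: 24.07
position: [670.5, 9.4, 110.0]
ee_rot: [-3.121, -0.024, 2.993]
ft_force: [1.4, 0.4, 1.8]
grip_width: 0.4
time: 24.73
position: [670.3, 9.3, 111.3]
ee_rot: [-3.121, -0.024, 2.993]
ft_force: [0.2, 0.6, 2.1]
grip_width: 0.6
```

The spring force falls from about 4 N at z=106.9 to about 2 N at 110–111. That is a full 5 mm travel with a hard stop at 106, so the button was pressed all the way. I'll retreat and do the final look.

```bash
python3 -m pendant '[{"xyz":[0,0,5],"rotation":[0,0,0]},{"xyz":[0,0,15],"rotation":[0,0,0]},{"xyz":[0,0,30],"rotation":[0,0,0]},{"xyz":[-10,-10,50],"rotation":[0,0,0]},{"xyz":[-30,-30,70],"rotation":[0,0,0]},{"xyz":[-55,-55,85],"rotation":[0,0,0]},{"xyz":[-80,-80,95],"rotation":[0,0,0]},{"xyz":[-105,-105,100],"rotation":[0,0,0]}]'
python3 -m pendant '[{"xyz":[-10,-30,0],"rotation":[0,0,0]},{"xyz":[-20,-60,0],"rotation":[0,0,0]},{"xyz":[-30,-90,0],"rotation":[0,0,0]},{"xyz":[-40,-120,0],"rotation":[0,0,0]},{"xyz":[-50,-150,0],"rotation":[0,0,0]},{"xyz":[-50,-170,0],"rotation":[0,0,0]},{"xyz":[-50,-180,0],"rotation":[0,0,0]},{"xyz":[-50,-180,0],"rotation":[0,0,0]}]'; python3 look.py p10
```

```text
time: 25.4
position: [565.2, -96.4, 214.3]
ee_rot: [-3.121, -0.021, 2.993]
ft_force: [0.1, -0.1, -0.1]
grip_width: 0.6
time: 26.07
position: [515.2, -278.9, 215.2]
ee_rot: [-3.119, -0.019, 2.989]
ft_force: [-0.4, -0.2, -0.1]
grip_width: 0.1
```

View pics/top_p10_full.png

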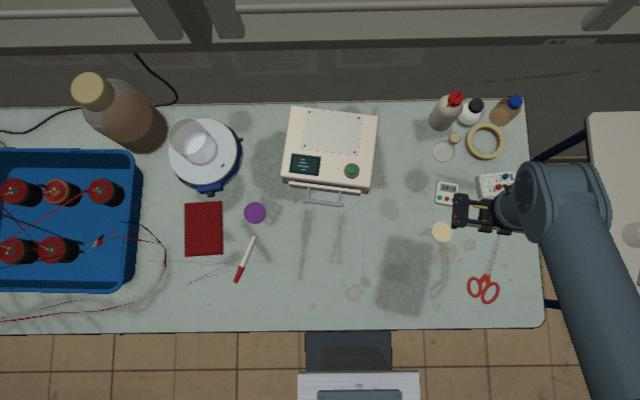

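View pics/scene_p10.png

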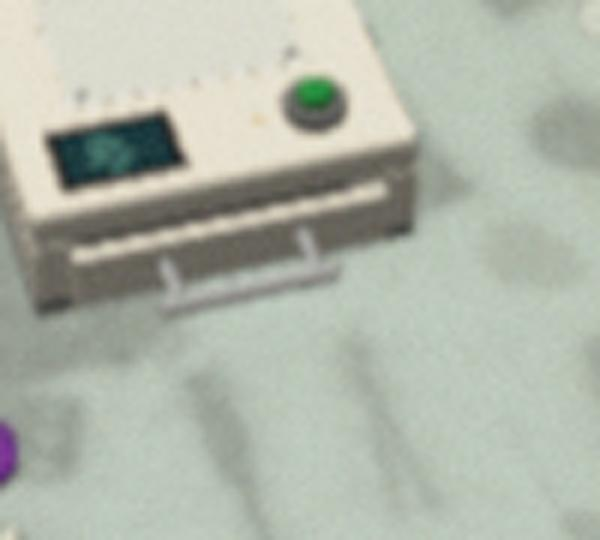

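The drawer is shut, the button is up at scene crop (316,92), the bench items are where they were, and the arm is clear. I'll hand in.

```bash
python3 -c "
from rig import finish_job;print(finish_job())"
```

```text
the job is handed in; nothing more can be done
None
```

The dish scanner is loaded and started, and I handed the job in at about 26 s of the 67 s allowed. It reported no verdict.

1. **Dish:** I pushed it with the two fingertips, diagonally along the deck, until both bracket stops pushed back with about 4 N each. The top view then put its centre within about 0.3 mm of the printed ring's centre, touching both bars.
2. **Drawer:** I pushed it shut by the handle until it hit its end stop (force rose to 14 N without motion). The handle was then within 0.5 mm of where it should be when shut.
3. **Button:** I pressed it down to its hard stop at about 31 N and let it go. On release the spring force fell from about 4 N to 2 N over the 5 mm of travel.

In the last pictures the drawer is shut, the button is up, the other things are where they were by eye, and the arm is clear with no force on it.

- **Not visible at the end:** the dish is inside the scanner, so I could not see it. I last saw it against the stops early in the drawer push (about 23 mm in), and I kept that push slow.
- **Camera disagreement:** before I touched the dish, the two cameras differed by about 4 mm on its position. I relied on the top view and on contact forces instead.

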